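# Free the locker door's sprung catch and open it

### The arm

A 6-joint arm with a two-finger parallel gripper is mounted at the origin on the work surface. World frame = base frame: x ahead of the robot, y to its left, z up, the work surface at z = 0. Lengths are in m, angles in rad, forces in N, time in s.
With the tool pointing down it reaches from about 0.325 to 0.85 m from the base axis. Payload 15.5 kg.
Tool frame: the origin (TCP) lies midway between the tips of the shut fingers; the grasp point (between the pads) lies 19 mm behind it; z points along the fingers, y is the line along which they close (so a half turn about z gives the same grasp; the last joint's range is limited). The gripper opens to 91 mm and grips with 3 to 60 N. Pads are 32 mm wide; open, the fingers measure 118 mm over their backs; the gripper's body (76 mm by 178 mm) begins 60 mm behind the grasp point.
Start: joints at [-1.282, 0.494, 1.345, -0, 1.302, -0.096], TCP at [0.235, -0.579, 0.214] pointing down, gripper open.
Joint ranges: [-2.91, 2.91], [-0.82, 2.16], [0.22, 2.67], [-1.22, 4.37], [0.12, 2.79], [-3.08, 3.08]. Speed limits (rad/s): [1.89, 1.89, 2.57, 3.01, 3.01, 3.01].

### API

Orientations are given as [roll, pitch, yaw] about the fixed x, y, z axes, in that order (R = Rz(yaw) Ry(pitch) Rx(roll)).
In Python, from rig import ctrl gives the robot as it stands. The module is installed in compiled form; this text tells all that it offers.
- The arm moves only by the shell command python3 -m crank 'ROWS' [OPENING] [FORCE]. ROWS is a JSON object whose one key "targets" holds a list of rows, each an object of numbers: "tx", "ty", "tz": the shift along the tool's x, y, z in units of 30 mm (1.0 is 30 mm); "yaw": the turn about the tool's z in units of 8 degrees (1.0 is 8 degrees). In form: {"targets": [{"tx": .., "ty": .., "tz": .., "yaw": ..}, ...]}. A call has exactly 5 rows; each row shifts and turns the commanded pose from where the row before left it, along the tool's axes as they then stand; what a row does not reach is not made up. A row lasts 1/10 s, in which the tool goes at most 50 mm and 8.59 degrees, less where a joint would pass 70% of its speed; a pose out of reach is approached as far as the arm can. A call is refused whole if a number of a shift passes 1 or a number of a turn 1, either way. A call with a gripper value outside its range is refused whole. OPENING is the finger opening in mm, from 0 to 91.2, set as the call begins (- or left out, the last holds). The fingers move at their own pace and stop on an object; FORCE is the grip in N (left out, the last holds). Time passes only in rows, so rows that do not move let the fingers close, or fill a call up. It gives the time, the measured TCP pose, the force, the opening and the grip force at its end, in the units of the state.
- ctrl.sense(): the state, without advancing time (a new reading comes with each control period).
- ctrl.read_camera(name): name is "scene" or "top" or "wrist"; returns a dict with "frame" (400x640x3 uint8, red, green, blue), "mtx" (3x3 intrinsics, pixels), "R" (3x3) and "t" (3): a world point X has camera coordinates R X + t; the wrist camera has in their place "T_tool_cam" (4x4, takes a point from camera to tool coordinates, whose origin is the TCP and whose axes are the flange's). Camera axes: x right, y down, z forward; pixel columns grow to the right and rows downward; lengths in m; the calibration is good to about 2 mm. The wrist camera is an equidistant fisheye: a pixel r from the principal point sees the ray r / f radians off the axis. A picture is of the moment at which its call begins: read the wrist's pose just before it. There is no depth.
- ctrl.close_job(): hands the job in; it is judged then, once.
The state is a dict: "t": time; "q": joint angles; "joint_velocities": joint speeds; "joint_torque": joint torques, N m; "eef_pos": TCP position; "eef_rot": TCP orientation; "wrist_force": force on the tool from outside, world axes, zero at the start; "moment": the same for the moment, N m; "opening": finger opening in m; "grip_force": force on a finger pad.
Only numpy, scipy, OpenCV 4.12 (cv2) and the standard library are available. Lean on these libraries where they do the work, as an engineer would, in place of code of your own. Each camera call takes 0.05 s, during which the arm holds its last target. There are 200 camera calls.

### The job

Open the bench locker to get at the castings inside: reach down through the narrow gap in its top, press the red cap of the sprung hook gently down (more than 20 N breaks the catch) and hold it down until the blue door has sprung clear. Then swing the door wide open, to about a right angle, without flinging or forcing it, and leave it standing there. Leave the sleeve on top and everything around the locker where it is.

Things in the scene. Friction and masses are not known exactly. Their poses are not given: they have to be found in the camera images.
- cabinet: grey steel bench locker, fixed to the table, 220 deep (x) x 260 wide (y) x 200 high; origin at the centre of its underside, z up, front at -x (towards the robot), left at +y. Its 6 thick top has one yellow-edged rectangular gap. The blue door (258 wide, 15 thick, from 5 to 195 above the table) lies over the front, hinged at the left (+y) front edge
- gap (a point): centre of the gap, level with the locker's top. Gap: 36 along the locker's x, 64 along its y; axes as the locker's. Right below it is the hook's red round press cap (diameter 28), set on a screw to another height on each locker: its top lies somewhere from 19 to 35 below the locker's top and must be found by touch
- catch: the catch inside the locker: fixed bracket (origin on the hook arm's pivot, 108 behind the gap's centre, 45 below the top) with the sprung hook and its red cap. The cap pushes back about 3 N at first touch, 7 N after 6 mm, where the hook lets go of the door, and 9 N at 10 mm, where it meets a hard stop. It springs back up when let go. Over 20 N breaks it
- door_hinge (a point): point on the door's upright hinge axis, level with the locker's top, at the corner of the door's back face and the locker's left side; axes as the locker's. A steel lip with its bracket stands on the door's back face, 165 to 195 from this axis, 29 deep, 36 to 52 below the locker's top, behind the hook's nose; the rest of the back face is plain
- door (a joint): door angle, rad: 0 shut, 0.015 of play while latched, at most 1.75; opens towards the robot, clockwise from above. With the hook down the hinge's spring swings it in about 1 s to roughly 0.5 rad; keep the hook down until it is past 0.1. From there the stiff hinge stays where it is left, and 2 to 6 N at 120 from the hinge swing it further
- door_handle (a point): middle of the upright steel bar handle on the door's outer face: bar 80 long, 35 off the face, 230 from the hinge axis, 60 below the locker's top
- casting_a: grey cast block, 70 x 60 x 50, bored from above, origin centre of underside; on the table near the locker
- casting_b: second such grey cast block, 70 x 60 x 50, origin centre of underside
- white_puck: white plastic disc, diameter 64, 50 high, origin centre of underside
- red_bottle: small red bottle with white cap, diameter 36, 110 high, origin centre of underside
- red_bottle2: second such red bottle, diameter 36, 110 high, origin centre of underside
- sleeve: steel sleeve, outer diameter 44, 24 high, standing on the locker's top at its far left corner; origin centre of underside

How it is judged:
On the way:
1. the hook is held down with the fingers while the door comes free of it (contact force between the fingers and catch above 1 N and value of joint door above 0.05 rad), for 0.1 s.
At the end, for the whole second after the job is handed in: the door stands open by more than 1.2 rad (about 70 degrees) and is at rest (value of joint door above 1.2 rad and velocity of joint door between -0.05 and 0.05 rad/s); the robot touches nothing.
It fails at once if the catch is loaded with more than 20 N (contact force between the fingers and catch above 20 N).
It fails at once if the locker or its door is forced with more than 25 N (contact force between any of the fingers, the arm and cabinet above 25 N).
It fails at once if the door is flung open faster than 2.5 rad/s (velocity of joint door above 2.5 rad/s).
It fails at once if something around the locker is moved by more than 25 mm (distance of any of casting_a, casting_b, white_puck, red_bottle, red_bottle2, sleeve from where it was at the start of the episode above 0.025 m).
It also fails if it takes over 45 s, if anything falls off the work surface, if the arm or the gripper's body presses on something with over 40 N, if the wrist force passes 120 N, or if a joint passes its speed limit or range.

## Working session

There is one attempt and no reset: what is moved stays moved. The work goes in short steps, Python scripts to look and compute and a shell command to move; the robot and the scene stay as the last step left them, time stands still between calls to the robot, and variables do not carry over. Pictures are saved under pics/ and viewed, at most 10 in all, crops included, and the job is handed in when it is done.

```bash
mkdir -p pics; python3 - <<'E'
from rig import ctrl
import cv2,numpy as np
print(ctrl.sense())
for n in ("scene","top"):
    c=ctrl.read_camera(n); cv2.imwrite(f"pics/{n}0.png",c["frame"][:,:,::-1]); np.savez(f"{n}0.npz",**c)
    print(n,c["mtx"].tolist(),c["R"].tolist(),c["t"].tolist())
E
```

```text
{'t': 0.0, 'q': array([-1.28150919e+00,  4.94226533e-01,  1.34612810e+00,  2.77430927e-06,
        1.30247581e+00, -9.55147845e-02]), 'joint_velocities': array([ 9.40594687e-04, -1.16704475e-03,  1.47645304e-05, -5.20786193e-04,
        1.07083144e-04, -1.29187990e-03]), 'joint_torque': array([-9.39439778e-04, -8.78823566e+01, -3.81857586e+01,  7.08415685e-02,
        5.33719710e-02, -1.28462052e-04]), 'eef_pos': array([ 0.23449823, -0.5789387 ,  0.21331233]), 'eef_rot': array([-3.14036076e+00, -1.20709134e-04,  3.84801106e-01]), 'wrist_force': array([ 0.50287759,  0.39669493, -0.0664037 ]), 'moment': array([ 0.01010991, -0.08300613,  0.01986212]), 'grip_force': 0.0, 'opening': 0.09097272378758721}
scene [[442.951170242594, 0.0, 317.6937846404319], [0.0, 442.951170242594, 201.368418572368], [0.0, 0.0, 1.0]] [[-0.06670323414140368, 0.9976380727269116, 0.016399829292127098], [0.845452423310572, 0.06524124756652369, -0.5300507329815186], [-0.5298687370220652, -0.021490822731980278, -0.8478073283859632]] [0.005875626510493443, -0.4303303283192864, 1.5138317390059381]
top [[361.68534243757307, 0.0, 315.0163552095336], [0.0, 361.68534243757307, 198.38192347944818], [0.0, 0.0, 1.0]] [[0.03045778783044665, -0.9994075280107175, 0.016028603057744426], [-0.9904326997500348, -0.03233585812119388, -0.13415461060069228], [0.1345934263860344, -0.011789199933551401, -0.9908307748241342]] [-0.00016326124592113257, 0.592854511826493, 0.944757992652274]
```

View pics/top0.png

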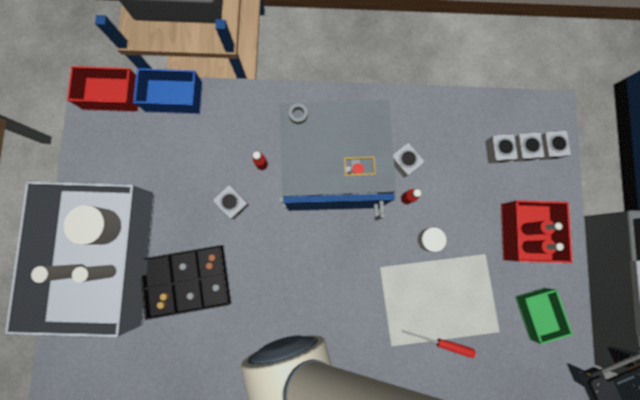

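View pics/scene0.png

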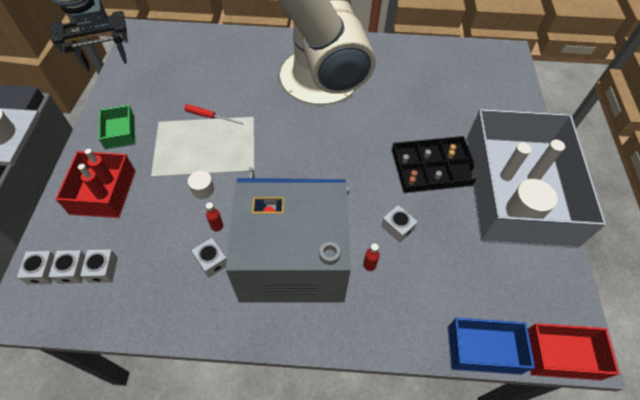

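The top view shows the locker, with the yellow gap at about (360,165), the door edge along row 200, the handle at (379,209) and the sleeve at (298,113). The scene view shows the gap at (268,205). Next I turn these into positions.

```bash
cat > h.py <<'E'
import numpy as np,cv2
def ray(c,uv):
    d=np.linalg.inv(c["mtx"])@np.array([uv[0],uv[1],1.]); return -c["R"].T@c["t"], c["R"].T@d
def plane(c,uv,z):
    o,d=ray(c,uv); return o+d*(z-o[2])/d[2]
def hsv(f): return cv2.cvtColor(f,cv2.COLOR_RGB2HSV)
E
python3 - <<'E'
from h import *
for n in ("scene","top"):
    c=np.load(n+"0.npz"); H=hsv(c["frame"])
    win=np.zeros(H.shape[:2],np.uint8)
    if n=="top": win[150:180,335:385]=255
    else: win[190:220,245:290]=255
    m=cv2.inRange(H,(15,110,90),(35,255,255))&win
    pts=np.argwhere(m)[:,::-1]
    P=np.array([plane(c,p,.2)[:2] for p in pts],np.float32)*1000
    print(n,len(P),cv2.minAreaRect(P))
    # door blue
    m=cv2.inRange(H,(100,120,40),(125,255,255)); 
    k,l,s,_=cv2.connectedComponentsWithStats(m)
    for i in range(1,k):
        if s[i,4]>100: print(s[i])
    for p,z,w in (([(379,209)],.14,'handle'),([(230,199),(407,157)],.05,'cast'),([(433,237)],.05,'puck'),([(257,155),(417,192)],.11,'bot'),([(298,112)],.224,'sleeve'),([(280,105),(389,101),(394,192),(281,195)],.2,'top corners')) if n=="top" else (([(237,181),(346,181),(350,268),(230,270)],.2,'top corners'),):
        for q in p: print(w,q,plane(c,q,z).round(3))
E
```

```text
scene 122 ((649.9884033203125, -78.90834045410156), (37.16463088989258, 69.21051788330078), 4.381902694702148)
[237 178 108   4 321]
[ 448  318   87   56 4116]
top corners (237, 181) [ 0.59  -0.159  0.2  ]
top corners (346, 181) [0.57  0.096 0.2  ]
top corners (350, 268) [0.79  0.111 0.2  ]
top corners (230, 270) [ 0.813 -0.137  0.2  ]
top 42 ((650.4258422851562, -80.04945373535156), (39.78373336791992, 65.2255859375), 4.839937210083008)
[ 96  16  30  31 377]
[215  19  18  32 270]
[ 129   56   72   57 2789]
[231  60  13  17 118]
[627  72  13 137 948]
[ 284  193  110   16 1259]
handle (379, 209) [ 0.558 -0.137  0.14 ]
cast (230, 199) [0.582 0.247 0.05 ]
cast (407, 157) [ 0.714 -0.231  0.05 ]
puck (433, 237) [ 0.497 -0.299  0.05 ]
bot (257, 155) [0.69  0.171 0.11 ]
bot (417, 192) [ 0.608 -0.24   0.11 ]
sleeve (298, 112) [0.765 0.066 0.224]
top corners (280, 105) [0.79 0.11 0.2 ]
top corners (389, 101) [ 0.809 -0.148  0.2  ]
top corners (394, 192) [ 0.591 -0.16   0.2  ]
top corners (281, 195) [0.576 0.098 0.2  ]
```

```bash
python3 - <<'E'
import cv2
a=cv2.imread("pics/top0.png")[90:225,265:435]; cv2.imwrite("pics/crop.png",cv2.resize(a,None,fx=4.4,fy=4.4,interpolation=cv2.INTER_CUBIC))
E
```

```text
(no output)
```

View pics/crop.png

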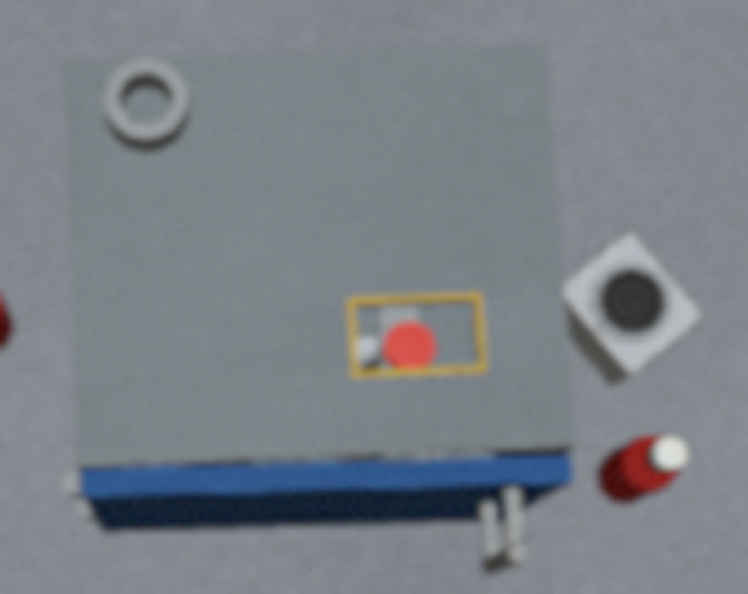

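```bash
python3 -m crank '{"targets":[{"tx":0,"ty":0,"tz":-0.3,"yaw":-0.9},{"tx":0,"ty":0,"tz":-0.3,"yaw":-0.9},{"tx":0,"ty":0,"tz":-0.3,"yaw":-0.9},{"tx":0,"ty":0,"tz":-0.3,"yaw":-0.9},{"tx":0,"ty":0,"tz":-0.3,"yaw":-0.9}]}' 0 20
python3 -m crank '{"targets":[{"tx":0,"ty":0,"tz":-0.3,"yaw":-0.9},{"tx":0,"ty":0,"tz":-0.3,"yaw":-0.9},{"tx":0,"ty":0,"tz":-0.3,"yaw":-0.9},{"tx":0,"ty":0,"tz":-0.3,"yaw":-0.9},{"tx":0,"ty":0,"tz":-0.3,"yaw":-0.9}]}'
```

```text
t: 0.6
eef_pos: [0.2346, -0.5791, 0.2589]
eef_rot: [-3.141, -0.001, 1.018]
wrist_force: [-0.0, 0.0, 0.3]
opening: 0.0543
grip_force: 0.0
t: 1.1
eef_pos: [0.2345, -0.5791, 0.3039]
eef_rot: [-3.141, -0.001, 1.647]
wrist_force: [-0.0, -0.4, 0.3]
opening: 0.0144
grip_force: 0.0
```

```bash
R='x'; python3 -m crank '{"targets":[{"tx":0.78,"ty":0.75,"tz":0,"yaw":0},{"tx":0.78,"ty":0.75,"tz":0,"yaw":0},{"tx":0.78,"ty":0.75,"tz":0,"yaw":0},{"tx":0.78,"ty":0.75,"tz":0,"yaw":0},{"tx":0.78,"ty":0.75,"tz":0,"yaw":0}]}'
python3 -m crank '{"targets":[{"tx":0.78,"ty":0.75,"tz":0,"yaw":0},{"tx":0.78,"ty":0.75,"tz":0,"yaw":0},{"tx":0.78,"ty":0.75,"tz":0,"yaw":0},{"tx":0.78,"ty":0.75,"tz":0,"yaw":0},{"tx":0.78,"ty":0.75,"tz":0,"yaw":0}]}'
python3 -m crank '{"targets":[{"tx":0.78,"ty":0.75,"tz":0,"yaw":0},{"tx":0.78,"ty":0.75,"tz":0,"yaw":0},{"tx":0.78,"ty":0.75,"tz":0,"yaw":0},{"tx":0.78,"ty":0.75,"tz":0,"yaw":0},{"tx":0.78,"ty":0.75,"tz":0,"yaw":0}]}'
python3 -m crank '{"targets":[{"tx":0.78,"ty":0.75,"tz":0,"yaw":0},{"tx":0.78,"ty":0.75,"tz":0,"yaw":0},{"tx":0.78,"ty":0.75,"tz":0,"yaw":0},{"tx":0.6,"ty":0.6,"tz":0,"yaw":0},{"tx":0.6,"ty":0.6,"tz":0,"yaw":0}]}'
python3 - <<'E'
from rig import ctrl
import cv2,numpy as np
s=ctrl.sense();print(s["eef_pos"],s["eef_rot"])
c=ctrl.read_camera("wrist"); cv2.imwrite("pics/w1.png",c["frame"][:,:,::-1]); np.savez("w1.npz",pos=s["eef_pos"],rot=s["eef_rot"],**c); print(c["mtx"],c["T_tool_cam"])
E
```

```text
t: 1.6
eef_pos: [0.3391, -0.4534, 0.3037]
eef_rot: [-3.141, -0.0, 1.641]
wrist_force: [-0.1, -0.5, -0.9]
opening: 0.0008
grip_force: 0.0
t: 2.1
eef_pos: [0.4431, -0.3288, 0.3037]
eef_rot: [-3.141, -0.0, 1.641]
wrist_force: [-0.2, -0.5, 0.1]
opening: 0.0002
grip_force: 0.0
t: 2.6
eef_pos: [0.5471, -0.2041, 0.3037]
eef_rot: [-3.141, -0.0, 1.642]
wrist_force: [1.1, -0.6, -0.1]
opening: 0.0002
grip_force: 0.0
t: 3.1
eef_pos: [0.6428, -0.091, 0.3035]
eef_rot: [-3.141, -0.0, 1.642]
wrist_force: [0.2, -1.0, -0.1]
opening: 0.0002
grip_force: 0.0
[ 0.64276086 -0.09097953  0.30347074] [-3.14083327e+00 -1.74228995e-04  1.64182162e+00]
[[309.70691629   0.         322.0597701 ]
 [  0.         309.70691629 197.91681216]
 [  0.           0.           1.        ]] [[-4.95175895e-05 -9.55221770e-01 -2.95890805e-01  8.49754423e-02]
 [ 9.99999998e-01 -3.76464348e-05 -4.58172242e-05 -4.49408513e-04]
 [ 3.26263761e-05 -2.95890807e-01  9.55221770e-01 -1.71114259e-01]
 [ 0.00000000e+00  0.00000000e+00  0.00000000e+00  1.00000000e+00]]
```

View pics/w1.png

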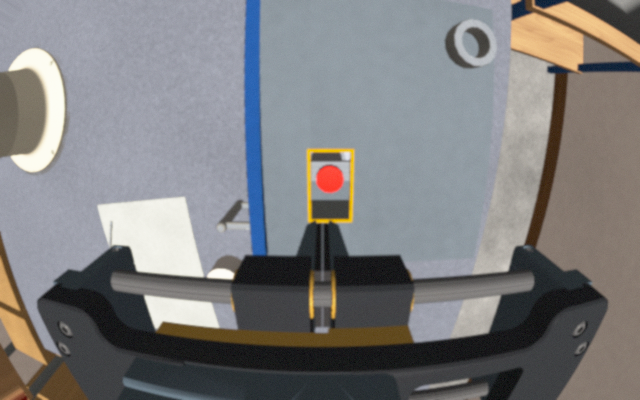

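The wrist view shows the gap centred near (331,185) with the red cap at (329,178). The finger tips are just below it, at (322,225).

```bash
cat >> h.py <<'E'
from scipy.spatial.transform import Rotation as Ro
def wplane(c,uv,z):
    K=c["mtx"]; d=(np.array(uv,float)-K[:2,2])/K[0,0]; th=np.linalg.norm(d)
    v=np.append(d/th*np.sin(th),np.cos(th)); T=c["T_tool_cam"]; R=Ro.from_euler("xyz",c["rot"]).as_matrix()
    o=R@T[:3,3]+c["pos"]; w=R@T[:3,:3]@v
    return o+w*(z-o[2])/w[2]
E
python3 - <<'E'
from h import *
c=np.load("w1.npz"); H=hsv(c["frame"])
w=np.zeros(H.shape[:2],np.uint8); w[140:223,295:365]=255
m=cv2.inRange(H,(15,110,90),(35,255,255))&w
P=np.array([wplane(c,p,.2)[:2] for p in np.argwhere(m)[:,::-1]],np.float32)*1000
print(cv2.minAreaRect(P))
r=(cv2.inRange(H,(0,120,90),(8,255,255))|cv2.inRange(H,(172,120,90),(180,255,255)))&w
u=np.argwhere(r)[:,::-1].mean(0)
for z in(.165,.173,.181):print(u,z,wplane(c,u,z))
t=np.load("top0.npz"); print([plane(t,(358.2,168.4),z).round(4) for z in(.165,.181)])
s=np.load("scene0.npz");print(plane(s,(269.5,208),.173))
# door top outer edge: blue boundary points
b=cv2.inRange(H,(100,120,40),(125,255,255))
L=[]
for v in range(20,220,10):
    x=np.where(b[v,230:280])[0]
    if len(x): L.append(wplane(c,(230+x.max(),v),.195)[:2])
L=np.array(L);k=np.polyfit(L[:,1],L[:,0],1);print("door line yaw",np.degrees(np.arctan(-k[0])),k,np.std(L[:,0]-np.polyval(k,L[:,1])))
E
```

```text
((648.8095703125, -79.69407653808594), (42.60658264160156, 69.91192626953125), 4.007711410522461)
[329.34246575 178.82020548] 0.165 [ 0.64897828 -0.08085219  0.165     ]
[329.34246575 178.82020548] 0.173 [ 0.64865362 -0.07892502  0.173     ]
[329.34246575 178.82020548] 0.181 [ 0.64832896 -0.07699785  0.181     ]
[array([ 0.6517, -0.0816,  0.165 ]), array([ 0.6481, -0.0795,  0.181 ])]
[ 0.64169533 -0.07803159  0.173     ]
door line yaw 4.029181323600361 [-0.07043863  0.57842039] 0.00029406934536895484
```

```bash
python3 -m crank '{"targets":[{"tx":0.09,"ty":0.06,"tz":0.5,"yaw":0},{"tx":0.09,"ty":0.06,"tz":0.6,"yaw":0},{"tx":0.09,"ty":0.06,"tz":0.7,"yaw":0},{"tx":0.1,"ty":0.07,"tz":0.7,"yaw":0},{"tx":0,"ty":0,"tz":0.45,"yaw":0}]}'
python3 - <<'E'
from rig import ctrl
import cv2,numpy as np
s=ctrl.sense();print(s["eef_pos"],s["eef_rot"],s["wrist_force"])
c=ctrl.read_camera("wrist"); cv2.imwrite("pics/w2.png",cv2.resize(c["frame"][130:270,230:410,::-1],None,fx=4,fy=4))
E
```

```text
t: 3.65
eef_pos: [0.6483, -0.0801, 0.2135]
eef_rot: [-3.14, -0.001, 1.642]
wrist_force: [0.0, -0.2, -0.0]
opening: 0.0006
grip_force: 0.0
[ 0.6482684  -0.08014232  0.21353371] [-3.13951874e+00 -6.84967661e-04  1.64177394e+00] [ 0.0254337  -0.22256174 -0.04967357]
```

View pics/w2.png

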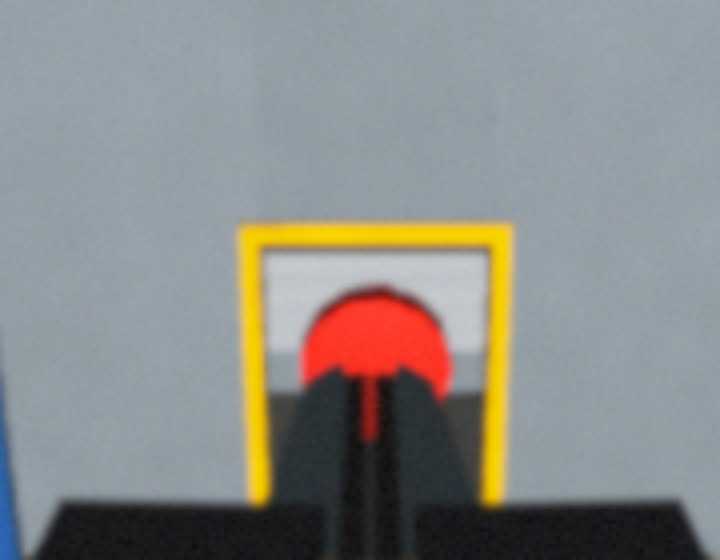

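The shut fingers are centred over the cap at crop (375,340) and inside the gap, so I go down in.

```bash
python3 -m crank '{"targets":[{"tx":0,"ty":0.03,"tz":0.15,"yaw":0},{"tx":0,"ty":0,"tz":0.25,"yaw":0},{"tx":0,"ty":0,"tz":0.25,"yaw":0},{"tx":0,"ty":0,"tz":0.2,"yaw":0},{"tx":0,"ty":0,"tz":0.07,"yaw":0}]}'
python3 -m crank '{"targets":[{"tx":0,"ty":0,"tz":0.03,"yaw":0},{"tx":0,"ty":0,"tz":0.03,"yaw":0},{"tx":0,"ty":0,"tz":0.03,"yaw":0},{"tx":0,"ty":0,"tz":0.03,"yaw":0},{"tx":0,"ty":0,"tz":0,"yaw":0}]}'
```

```text
t: 4.2
eef_pos: [0.6495, -0.0804, 0.1872]
eef_rot: [-3.141, -0.0, 1.641]
wrist_force: [0.5, 0.2, -0.8]
opening: 0.0002
grip_force: 0.0
t: 4.7
eef_pos: [0.6498, -0.0804, 0.1842]
eef_rot: [-3.142, -0.0, 1.641]
wrist_force: [-0.1, -0.5, 0.1]
opening: 0.0005
grip_force: 0.0
```

```bash
python3 -m crank '{"targets":[{"tx":0,"ty":0,"tz":0.04,"yaw":0},{"tx":0,"ty":0,"tz":0.04,"yaw":0},{"tx":0,"ty":0,"tz":0.04,"yaw":0},{"tx":0,"ty":0,"tz":0.04,"yaw":0},{"tx":0,"ty":0,"tz":0,"yaw":0}]}'
```

```text
t: 5.2
eef_pos: [0.6497, -0.0804, 0.1792]
eef_rot: [-3.141, -0.0, 1.641]
wrist_force: [0.4, -0.3, 1.3]
opening: 0.0007
grip_force: 0.0
```

```bash
python3 -m crank '{"targets":[{"tx":0,"ty":0,"tz":0.03,"yaw":0},{"tx":0,"ty":0,"tz":0.03,"yaw":0},{"tx":0,"ty":0,"tz":0.03,"yaw":0},{"tx":0,"ty":0,"tz":0.03,"yaw":0},{"tx":0,"ty":0,"tz":0,"yaw":0}]}'
```

```text
t: 5.7
eef_pos: [0.6498, -0.0804, 0.1757]
eef_rot: [-3.141, -0.0, 1.641]
wrist_force: [0.0, -0.1, 0.0]
opening: 0.0003
grip_force: 0.0
```

```bash
python3 -m crank '{"targets":[{"tx":0,"ty":0,"tz":0.03,"yaw":0},{"tx":0,"ty":0,"tz":0.03,"yaw":0},{"tx":0,"ty":0,"tz":0.03,"yaw":0},{"tx":0,"ty":0,"tz":0.03,"yaw":0},{"tx":0,"ty":0,"tz":0,"yaw":0}]}'
```

```text
t: 6.2
eef_pos: [0.6497, -0.0805, 0.1725]
eef_rot: [-3.142, 0.0, 1.641]
wrist_force: [-2.4, 0.1, 4.7]
opening: 0.001
grip_force: 2.2
```

```bash
python3 -m crank '{"targets":[{"tx":0,"ty":0,"tz":0.03,"yaw":0},{"tx":0,"ty":0,"tz":0.03,"yaw":0},{"tx":0,"ty":0,"tz":0.03,"yaw":0},{"tx":0,"ty":0,"tz":0,"yaw":0},{"tx":0,"ty":0,"tz":0,"yaw":0}]}'
```

```text
t: 6.7
eef_pos: [0.6494, -0.0805, 0.1698]
eef_rot: [-3.141, 0.0, 1.641]
wrist_force: [-4.5, -0.5, 6.7]
opening: 0.0002
grip_force: 3.2
```

```bash
python3 -m crank '{"targets":[{"tx":0,"ty":0,"tz":0.03,"yaw":0},{"tx":0,"ty":0,"tz":0.03,"yaw":0},{"tx":0,"ty":0,"tz":0.01,"yaw":0},{"tx":0,"ty":0,"tz":0,"yaw":0},{"tx":0,"ty":0,"tz":0,"yaw":0}]}'
python3 -m crank '{"targets":[{"tx":0,"ty":0,"tz":0,"yaw":0},{"tx":0,"ty":0,"tz":0,"yaw":0},{"tx":0,"ty":0,"tz":0,"yaw":0},{"tx":0,"ty":0,"tz":0,"yaw":0},{"tx":0,"ty":0,"tz":0,"yaw":0}]}'
python3 - <<'E'
from rig import ctrl
import cv2
c=ctrl.read_camera("scene"); cv2.imwrite("pics/s2.png",cv2.resize(c["frame"][110:290,170:390,::-1],None,fx=3,fy=3))
E
```

```text
t: 7.2
eef_pos: [0.6493, -0.0805, 0.1676]
eef_rot: [-3.141, -0.0, 1.641]
wrist_force: [-4.2, -0.5, 6.6]
opening: 0.0006
grip_force: 3.4
t: 7.7
eef_pos: [0.6493, -0.0805, 0.1677]
eef_rot: [-3.141, 0.0, 1.641]
wrist_force: [-4.8, 1.0, 6.4]
opening: 0.0003
grip_force: 3.4
```

View pics/s2.png

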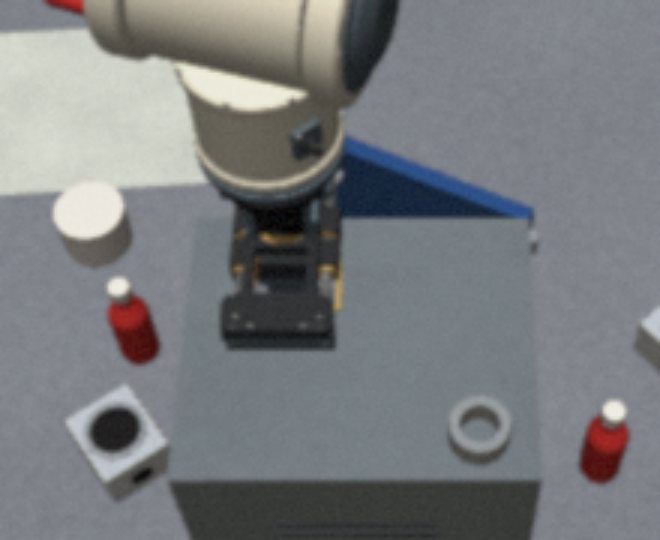

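The blue door has sprung open: in the crop its top edge runs from the hinge at (530,212) out to about (345,140). I lift out and measure the door's angle.

```bash
python3 -m crank '{"targets":[{"tx":0,"ty":0,"tz":0,"yaw":0},{"tx":0,"ty":0,"tz":0,"yaw":0},{"tx":0,"ty":0,"tz":0,"yaw":0},{"tx":0,"ty":0,"tz":-0.05,"yaw":0},{"tx":0,"ty":0,"tz":-0.1,"yaw":0}]}'
python3 -m crank '{"targets":[{"tx":0,"ty":0,"tz":-0.4,"yaw":0},{"tx":0,"ty":0,"tz":-0.5,"yaw":0},{"tx":0,"ty":0,"tz":-0.5,"yaw":0},{"tx":0,"ty":0,"tz":-0.5,"yaw":0},{"tx":0,"ty":0,"tz":-0.3,"yaw":0}]}'
python3 - <<'E'
from h import *
from rig import ctrl
s=ctrl.sense()
w=dict(ctrl.read_camera("wrist"),pos=s["eef_pos"],rot=s["eef_rot"]); np.savez("w3.npz",**w)
cv2.imwrite("pics/w3.png",w["frame"][:,:,::-1])
H=hsv(w["frame"]); b=cv2.inRange(H,(100,120,30),(125,255,255)); b[:, 320:]=0
print(b.sum()/255, cv2.minAreaRect(np.argwhere(b)[:,::-1].astype(np.float32)))
E
```

```text
t: 8.25
eef_pos: [0.6497, -0.0805, 0.1721]
eef_rot: [-3.141, 0.0, 1.641]
wrist_force: [-0.5, 0.1, 3.6]
opening: 0.0007
grip_force: 1.5
t: 8.75
eef_pos: [0.6504, -0.0805, 0.2398]
eef_rot: [3.14, 0.0, 1.641]
wrist_force: [0.6, 0.5, 0.0]
opening: 0.0005
grip_force: 0.0
13254.0 ((183.6568145751953, 127.02368927001953), (72.76924133300781, 268.61541748046875), 22.619861602783203)
```

View pics/w3.png

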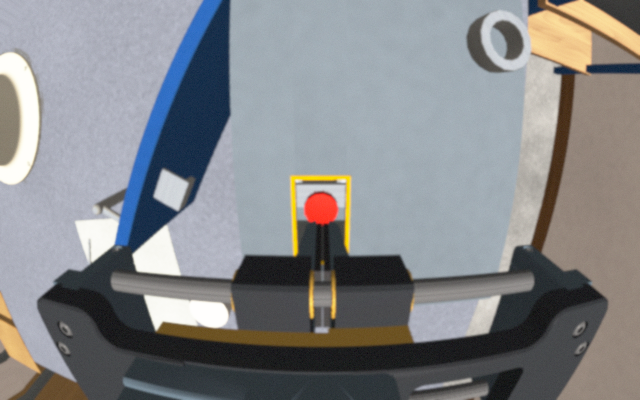

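The door stands partly open. Its light-blue top edge runs from (222,0) to (122,245), and the lip is at (172,190).

```bash
python3 - <<'E'
from h import *
c=np.load("w3.npz"); H=hsv(c["frame"]); b=cv2.inRange(H,(100,120,120),(125,255,255)); b[:,260:]=0
L=[]
for v in range(10,240,10):
    x=np.where(b[v])[0]
    if len(x): L.append(wplane(c,(x.max()+.5,v),.195)[:2])
L=np.array(L); print((L[::4]*1000).round())
(vx,vy,x0,y0)=cv2.fitLine(L.astype(np.float32),cv2.DIST_HUBER,0,.001,.001).ravel()
a=np.degrees(np.arctan2(vy,vx)); a=a-180 if a>0 else a
print("dir",a,"theta",-85.97-a)
h=np.array([.572,.097]); n=np.array([-vy,vx]); print("hinge dist to line",(h-[x0,y0])@n)
E
```

```text
[[564.  72.]
 [550.  42.]
 [537.  13.]
 [523. -17.]
 [509. -49.]
 [492. -84.]]
dir -114.343666 theta 28.373665
hinge dist to line 0.00242243255214826
```

```bash
python3 -m crank '{"targets":[{"tx":-0.08,"ty":-0.84,"tz":0,"yaw":0},{"tx":-0.08,"ty":-0.84,"tz":0,"yaw":0},{"tx":-0.08,"ty":-0.84,"tz":0,"yaw":0},{"tx":-0.08,"ty":-0.84,"tz":0,"yaw":0},{"tx":-0.08,"ty":-0.8,"tz":0,"yaw":0}]}'
python3 -m crank '{"targets":[{"tx":0,"ty":0,"tz":0.4,"yaw":0},{"tx":0,"ty":0,"tz":0.5,"yaw":0},{"tx":0,"ty":0,"tz":0.5,"yaw":0},{"tx":0,"ty":0,"tz":0.5,"yaw":0},{"tx":0,"ty":0,"tz":0.32,"yaw":0}]}'
python3 - <<'E'
import numpy as np
# waypoints for finger centre: contact radius .19, centre offset 17 mm off back face; steps of theta
H=np.array([.573,.097]); p=None
for th in (28.4,35,45,55,65,75,85,90):
    a=np.radians(-85.97-th); u=np.array([np.cos(a),np.sin(a)]); n=np.array([-u[1],u[0]])
    P=H+.19*u+.017*n
    if p is None: p=np.array([.526,-.102])
    d=P-p; p=P; print(th,P.round(3),"tx %.2f ty %.2f"%((d@[-.0703,.9975])/.03,(d@[.9975,.0703])/.03))
E
```

```text
t: 9.3
eef_pos: [0.525, -0.1013, 0.2377]
eef_rot: [-3.141, -0.0, 1.641]
wrist_force: [-0.3, 0.1, 0.8]
opening: 0.0003
grip_force: 0.0
t: 9.8
eef_pos: [0.5261, -0.101, 0.1698]
eef_rot: [-3.14, -0.001, 1.641]
wrist_force: [-0.2, 1.3, 0.7]
opening: 0.0005
grip_force: 0.0
28.4 [ 0.51  -0.083] tx 0.67 ty -0.48
35 [ 0.49  -0.075] tx 0.33 ty -0.65
45 [ 0.461 -0.058] tx 0.63 ty -0.91
55 [ 0.436 -0.036] tx 0.78 ty -0.79
65 [ 0.415 -0.01 ] tx 0.91 ty -0.64
75 [0.399 0.019] tx 1.00 ty -0.47
85 [0.388 0.05 ] tx 1.07 ty -0.29
90 [0.385 0.067] tx 0.55 ty -0.07
```

```bash
python3 -m crank '{"targets":[{"tx":0.13,"ty":-0.09,"tz":-0.07,"yaw":0},{"tx":0.13,"ty":-0.09,"tz":0,"yaw":0},{"tx":0.13,"ty":-0.09,"tz":0,"yaw":0},{"tx":0.13,"ty":-0.1,"tz":0,"yaw":0},{"tx":0.13,"ty":-0.1,"tz":0,"yaw":0}]}'
python3 -m crank '{"targets":[{"tx":0.06,"ty":-0.13,"tz":0,"yaw":0},{"tx":0.06,"ty":-0.13,"tz":0,"yaw":0},{"tx":0.06,"ty":-0.13,"tz":0,"yaw":0},{"tx":0.07,"ty":-0.13,"tz":0,"yaw":0},{"tx":0.07,"ty":-0.13,"tz":0,"yaw":0}]}'
```

```text
t: 10.3
eef_pos: [0.5107, -0.0825, 0.1739]
eef_rot: [3.141, 0.0, 1.642]
wrist_force: [0.1, 0.1, -0.1]
opening: 0.0007
grip_force: 0.2
t: 10.8
eef_pos: [0.4903, -0.0745, 0.1734]
eef_rot: [3.142, -0.0, 1.641]
wrist_force: [0.9, 0.4, -0.1]
opening: 0.0006
grip_force: 0.4
```

```bash
python3 -m crank '{"targets":[{"tx":0.12,"ty":-0.18,"tz":0,"yaw":0},{"tx":0.12,"ty":-0.18,"tz":0,"yaw":0},{"tx":0.13,"ty":-0.18,"tz":0,"yaw":0},{"tx":0.13,"ty":-0.18,"tz":0,"yaw":0},{"tx":0.13,"ty":-0.18,"tz":0,"yaw":0}]}'
python3 -m crank '{"targets":[{"tx":0.15,"ty":-0.16,"tz":0,"yaw":0},{"tx":0.15,"ty":-0.16,"tz":0,"yaw":0},{"tx":0.16,"ty":-0.16,"tz":0,"yaw":0},{"tx":0.16,"ty":-0.16,"tz":0,"yaw":0},{"tx":0.16,"ty":-0.15,"tz":0,"yaw":0}]}'
```

```text
t: 11.3
eef_pos: [0.4619, -0.0573, 0.1735]
eef_rot: [3.141, 0.0, 1.642]
wrist_force: [2.8, -0.9, 0.0]
opening: 0.0004
grip_force: 0.7
t: 11.8
eef_pos: [0.4367, -0.0356, 0.1734]
eef_rot: [3.141, 0.0, 1.641]
wrist_force: [2.2, -0.0, 0.3]
opening: 0.0004
grip_force: 1.0
```

Contact is steady at about 3 N, so I continue along the arc.

```bash
python3 -m crank '{"targets":[{"tx":0.18,"ty":-0.13,"tz":0,"yaw":0},{"tx":0.18,"ty":-0.13,"tz":0,"yaw":0},{"tx":0.18,"ty":-0.13,"tz":0,"yaw":0},{"tx":0.18,"ty":-0.13,"tz":0,"yaw":0},{"tx":0.19,"ty":-0.12,"tz":0,"yaw":0}]}'
python3 -m crank '{"targets":[{"tx":0.2,"ty":-0.1,"tz":0,"yaw":0},{"tx":0.2,"ty":-0.1,"tz":0,"yaw":0},{"tx":0.2,"ty":-0.09,"tz":0,"yaw":0},{"tx":0.2,"ty":-0.09,"tz":0,"yaw":0},{"tx":0.2,"ty":-0.09,"tz":0,"yaw":0}]}'
python3 -m crank '{"targets":[{"tx":0.21,"ty":-0.06,"tz":0,"yaw":0},{"tx":0.21,"ty":-0.06,"tz":0,"yaw":0},{"tx":0.21,"ty":-0.06,"tz":0,"yaw":0},{"tx":0.21,"ty":-0.06,"tz":0,"yaw":0},{"tx":0.21,"ty":-0.05,"tz":0,"yaw":0}]}'
```

```text
t: 12.3
eef_pos: [0.4157, -0.0097, 0.1734]
eef_rot: [3.142, 0.0, 1.641]
wrist_force: [2.6, -1.0, -0.2]
opening: 0.0008
grip_force: 1.3
t: 12.8
eef_pos: [0.3996, 0.0193, 0.1734]
eef_rot: [3.142, 0.0, 1.641]
wrist_force: [2.1, -2.7, 0.5]
opening: 0.0007
grip_force: 1.5
t: 13.3
eef_pos: [0.3887, 0.0502, 0.1734]
eef_rot: [-3.142, 0.0, 1.641]
wrist_force: [2.9, -2.7, -0.7]
opening: 0.0003
grip_force: 1.7
```

```bash
python3 -m crank '{"targets":[{"tx":0.15,"ty":-0.02,"tz":0,"yaw":0},{"tx":0.15,"ty":-0.02,"tz":0,"yaw":0},{"tx":0.1,"ty":-0.02,"tz":0,"yaw":0},{"tx":0.05,"ty":0,"tz":0,"yaw":0},{"tx":0,"ty":0,"tz":0,"yaw":0}]}'
python3 -m crank '{"targets":[{"tx":-0.2,"ty":0.1,"tz":0,"yaw":0},{"tx":-0.4,"ty":0.2,"tz":0,"yaw":0},{"tx":-0.6,"ty":0.2,"tz":0,"yaw":0},{"tx":-0.6,"ty":0.2,"tz":0,"yaw":0},{"tx":-0.5,"ty":0,"tz":0,"yaw":0}]}'
python3 -m crank '{"targets":[{"tx":-0.3,"ty":0,"tz":-0.5,"yaw":0},{"tx":-0.5,"ty":0,"tz":-0.8,"yaw":0},{"tx":-0.5,"ty":0,"tz":-0.8,"yaw":0},{"tx":-0.4,"ty":0,"tz":-0.5,"yaw":0},{"tx":0,"ty":0,"tz":0,"yaw":0}]}'
python3 - <<'E'
from rig import ctrl
import cv2
a=ctrl.read_camera("top")["frame"]; b=ctrl.read_camera("scene")["frame"]
cv2.imwrite("pics/end.png",cv2.resize(cv2.vconcat([a[60:330,150:480],b[60:330,130:460]])[:,:,::-1],None,fx=1.1,fy=1.1))
E
```

```text
t: 13.8
eef_pos: [0.3858, 0.0633, 0.1733]
eef_rot: [-3.141, -0.0, 1.642]
wrist_force: [0.4, 0.0, 0.4]
opening: 0.0003
grip_force: 0.0
t: 14.3
eef_pos: [0.4132, -0.0062, 0.1734]
eef_rot: [3.141, 0.0, 1.641]
wrist_force: [-0.6, -0.2, -0.5]
opening: 0.0006
grip_force: 0.0
t: 14.8
eef_pos: [0.4169, -0.0575, 0.2531]
eef_rot: [3.138, 0.001, 1.64]
wrist_force: [-0.1, 1.2, -1.0]
opening: 0.0004
grip_force: 0.0
```

View pics/end.png

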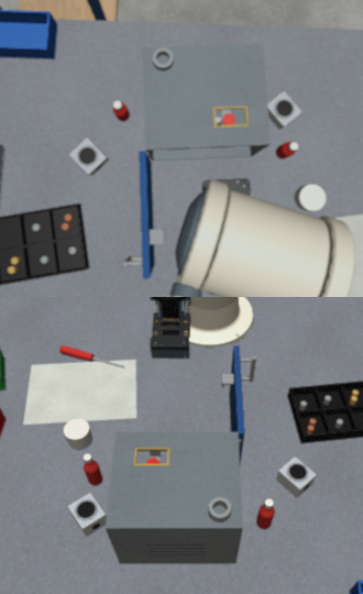

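The door stands at about 90° in both views (edge at x≈146, y 150–275 in the upper one). The robot is clear and the castings, bottles, puck and sleeve are where they were.

```bash
python3 -c "
from rig import ctrl
print(ctrl.close_job())"
```

```text
the job is handed in; nothing more can be done
None
```

I handed the job in with the locker door standing at about a right angle, the robot clear of it, and the sleeve and surrounding items where they were in the last pictures; no verdict came back.

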